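# Show a plug-in module's contacts to the inspection camera

## Task

Draw the taller of the two plug-in modules out of its bay in the rack and show its rear contact block to the inspection camera: hold it up in the air with the contact block facing the lens, 11 cm in front of it, centred on the lens axis and square to it, the module the right way up as the camera sees it. Finish while still holding it there; nothing is put down. Do not bump the camera, and leave the low module and the other things on the bench where they are.

Things in the scene. Friction and masses are not known exactly. Their poses are not given: they have to be found in the camera images.
- tall_module: The tall aluminium module: flange 70 (x) x 58 (y) x 6 mm, box body above it 60 x 36 mm with flat sides, 78 mm tall overall; 0.2 to 0.42 kg. Origin: centre of its underside; z up, +x to its rear (contact block). Front (-x): grey plate 40 mm wide and two round jacks, reaching x = -45 mm. In either bay, turned like the rack, flange under the lips, contacts to the backplane, up to 20 mm short of it.
- contacts (a point): Centre of the outer face of the tall module's rear contact block: 40 mm to +x of the module's origin, 35 mm above its underside. The black block stands 10 mm proud of the body and is 30 mm wide, 14 mm high, with two rows of brass pins.
- low_module: The low aluminium module, 50 mm tall overall, with one jack; flange, body width and axes as the tall one. It sits in the other bay and stays there.
- rack: Fixed rack with two bays. Aluminium base plate 120 (x) x 210 (y) x 8 mm, modules stand on it. Origin: centre of its underside, on the table; z up. Bays run along x at y = +52 and -52 mm, open at -x, each with side rails 62 mm apart. Grey backplane at the rear, face at x = +55 mm, 62 mm high.
- lips (a point): Front end of the rack's overhanging lips, midway between the bays: 50 mm to -x of the rack's origin, 22 mm up (top of lips). Lips run from here 105 mm back, underside 17 mm above the table, over the flange edges, and leave a 44 mm slot for the body. A module can be lifted only once its origin is 35 mm or more in front (-x) of this point.
- camera_head: Inspection camera's head, on a fixed stand on either side of the rack, tilted 5 to 30 degrees down. Origin: tilt pivot, 270 mm above the table, in the grey 52 x 50 x 50 mm housing. The lens looks along -x; its glass (barrel 44 mm across) is at x = -60 mm, so 11 cm in front of it is x = -170 mm, y = z = 0. z: the camera's up. Its tilt is stiff.
- camera_stand: Fixed stand of the camera. Origin on the table roughly below the spot the camera looks at; +x towards the column. Foot 120 (x) x 130 (y) x 14 mm centred at x = 165 mm; steel column 20 mm in diameter at x = 185 mm, 314 mm high; the head's pivot is above x = 142 mm.
- multimeter: Handheld multimeter lying on the table under the spot the camera looks at, 150 x 78 mm, 39 mm high. Origin: centre of its underside. Bystander.
- screwdriver: Screwdriver lying on the table between rack and camera. Bystander.
- adapter: Small steel coaxial adapter standing behind the rack, 22 mm in diameter, 30 mm high. Bystander.
- spool: Grey plastic spool standing on the table at the back, 56 mm in diameter, 46 mm high. Bystander.
- mug: White mug at the right of the bench, 80 mm in diameter, 90 mm high. Bystander.
- weight: Brass block 45 x 45 x 30 mm on the table in front of the robot. Bystander.

How it is judged:
On the way, in this order (a step that is already met when the one before it is completed fails the run):
1. the tall module is drawn out of its bay, clear of the overhanging lips (x of tall_module in the frame of rack below -0.085 m), for 0.05 s.
2. the tall module is held in the air before the lens, contacts facing it (x of contacts in the frame of camera_head between -0.19 and -0.15 m and y of contacts in the frame of camera_head between -0.015 and 0.015 m and z of contacts in the frame of camera_head between -0.015 and 0.015 m and angle between the x axis of tall_module and the x axis of camera_head, either way round below 0.17 rad and angle between the z axis of tall_module and the z axis of camera_head, either way round below 0.17 rad and x of tall_module in the frame of camera_head below -0.17 m and z of tall_module in the frame of camera_head below -0.005 m and height (world z) of tall_module above 0.1 m and contact force between tall_module and the fingers above 1 N and contact force between tall_module and rack below 0.05 N and contact force between tall_module and camera_stand below 0.05 N and contact force between tall_module and low_module below 0.05 N and contact force between tall_module and multimeter below 0.05 N and linear speed of tall_module below 0.03 m/s and angular speed of tall_module below 0.2 rad/s), for 0.3 s.
At the end, for the whole second after the job is handed in: Tall module held in the air by the fingers alone, at rest; contact block facing the lens, 110 mm (within 20) in front of it, within 15 mm of its axis sideways and in height, square and right way up within 0.17 rad; low module and other loose things within 30 mm of their start (all of step 2 and distance of each of low_module, multimeter, screwdriver, adapter, spool, mug, weight from where it was at the start of the episode below 0.03 m); the arm keeps its last pose, push and grip.
It fails at once if the camera is bumped (more than 2 N) (contact force between camera_stand and the fingers above 2 N or contact force between camera_stand and the arm above 2 N or contact force between camera_stand and tall_module above 2 N).
It fails at once if the low module or another bystander is moved by more than 30 mm (distance of any of low_module, multimeter, screwdriver, adapter, spool, mug, weight from where it was at the start of the episode above 0.03 m).
It also fails if it takes over 48 s, if anything falls off the work surface, if the arm or the gripper's body presses on something with over 40 N, if the wrist force passes 120 N, or if a joint passes its speed limit or range.

## Robot

A 6-joint arm with a two-finger parallel gripper is mounted at the origin on the work surface. World frame = base frame: x ahead of the robot, y to its left, z up, the work surface at z = 0. Lengths are in m, angles in rad, forces in N, time in s.
With the tool pointing down it reaches from about 0.25 to 0.775 m from the base axis. Payload 4 kg.
Tool frame: the origin (TCP) lies midway between the tips of the shut fingers; the grasp point (between the pads) lies 19 mm behind it (robot.pinch_z is the distance from the TCP to the grasp point, in m); x points along the fingers, y is the direction in which the jaws open and shut, and the axes are right-handed (so a half turn about x gives the same grasp; the last joint's range is limited). The gripper opens to 94 mm and grips with 3 to 60 N. Pads are 16 mm wide; open, the fingers measure 119 mm over their backs; the gripper's body (75 mm by 177 mm) begins 78 mm behind the grasp point.
Start: joints at [1.126, 0.087, 1.371, -0, 1.684, -0.103], TCP at [0.184, 0.518, 0.206] pointing down, gripper open.
Joint ranges: [-3.1, 3.1], [-0.76, 2.03], [0.27, 2.55], [-1.08, 4.22], [0.17, 2.65], [-2.57, 2.57]. Speed limits (rad/s): [2.79, 2.79, 3.14, 3.14, 3.14, 3.14].

## Interface

Orientations are given as [roll, pitch, yaw] about the fixed x, y, z axes, in that order (R = Rz(yaw) Ry(pitch) Rx(roll)).
In Python, from bench import robot, imaging gives the robot as it stands. The module is installed in compiled form; this text tells all that it offers.
- The arm moves only by the tool drive_tool, never from a script. Its argument "commands" is a list that holds one entry, the list of rows, each a list of 4 numbers: the shift along the tool's x, y, z as a fraction of full scale, then the turn about the tool's x as a fraction of full scale. A call has 1 to 20 rows; each row shifts and turns the commanded pose from where the row before left it, along the tool's axes as they then stand; what a row does not reach is not made up. Full scale, the value 1, is 0.25 m for a shift and 360 degrees for a turn. A row lasts 1/10 s, in which the tool goes at most 50 mm and 8.59 degrees, less where a joint would pass 70% of its speed; a pose out of reach is approached as far as the arm can. A call with a number of a shift or a turn outside -1 to 1 is refused whole. A call with a gripper value outside its range is refused whole. "grip" is the opening, from 0 (shut) to 1 (fully open), set as the call begins (left out, the last holds). The fingers move at their own pace and stop on an object; the grip force is fixed at half the most. Time passes only in rows, so rows that do not move let the fingers close. It gives the time, the measured TCP pose, the force and the opening at its end, in the units of the state.
- robot.get_obs(): the state, without advancing time (a new reading comes with each control period).
- imaging.snapshot(name): name is "side" or "top" or "wrist"; returns a dict with "pixels" (420x560x3 uint8, red, green, blue), "z_map" (420x560 float32, m along the optical axis (not along the pixel's ray), 0 where there is no reading), "mtx" (3x3 intrinsics, pixels), "k1" (the pictures are not rectified: a ray, as slopes to the right and down, at radius r is drawn at 1 + k1 r^2 times it, then the intrinsics apply), "extrinsics" (4x4, takes a point from world to camera coordinates). Camera axes: x right, y up, looking along -z (the intrinsics and any distortion apply to the point x, -y, -z); pixel columns grow to the right and rows downward; lengths in m; the calibration is good to about 2 mm. A picture is of the moment at which its call begins.
- robot.close_job(): hands the job in, once; it reports no verdict.
The state is a dict: "time": time; "joint_positions": joint angles; "qvel": joint speeds; "joint_torque": joint torques, N m; "tool_pos": TCP position; "ee_rot": TCP orientation; "wrist_force": force on the tool from outside, world axes, zero at the start; "wrist_torque": the same for the moment, N m; "width": finger opening in m.
Only numpy, scipy, OpenCV 4.12 (cv2) and the standard library are available. Lean on these libraries where they do the work, as an engineer would, in place of code of your own. Each camera call takes 0.05 s, during which the arm holds its last target.

## Working session

There is one attempt and no reset: what is moved stays moved. The work goes in short steps, Python scripts to look and compute and a tool call to move; the robot and the scene stay as the last step left them, time stands still between calls to the robot, and variables do not carry over. Pictures are saved under pics/ and viewed, and the job is handed in when it is done.

Besides the shell and the picture viewer there is one more tool, called as name([rows], argument=value, ...), one row to a line, values as JSON. drive_tool: Moves the arm, as the interface text tells. Shift numbers are shares of 0.25 m and turn numbers shares of 360 degrees, none past 1 either way. Its arguments: {"type":"object","properties":{"commands":{"type":"array","items":{"type":"array","items":{"type":"array","items":{"type":"number","minimum":-1,"maximum":1}}}},"grip":{"type":"number"}},"required":["commands"]}

```bash
mkdir -p pics
python3 - <<'E'
from bench import robot, imaging
import cv2,numpy as np,pickle
print(robot.get_obs())
for n in ["side","top","wrist"]:
    s=imaging.snapshot(n); pickle.dump(s,open(f"{n}0.pkl","wb"))
    cv2.imwrite(f"pics/{n}0.png",s["pixels"][:,:,::-1])
    print(n,s["mtx"],s["k1"],s["extrinsics"])
E
```

```text
{'time': 0.0, 'joint_positions': array([ 1.12590610e+00,  8.79478627e-02,  1.37224318e+00,  1.39030315e-05,
        1.68362071e+00, -1.03078512e-01]), 'qvel': array([ 2.84498354e-04,  1.80540813e-04, -1.32680107e-03,  8.62750832e-04,
       -1.22886300e-03,  4.47214275e-05]), 'joint_torque': array([ 3.95892976e-04, -3.40165758e+01, -3.02431369e+01,  7.18233478e-02,
        3.27528280e-02, -1.53414721e-04]), 'tool_pos': array([0.18410524, 0.51768174, 0.20431372]), 'ee_rot': array([-1.68010167,  1.56857719, -2.02191183]), 'wrist_force': array([-0.32918604, -0.75735799,  0.3775385 ]), 'wrist_torque': array([-0.0429182 , -0.015132  ,  0.02652529]), 'width': 0.09376739167270126}
side [[488.04365943   0.         278.73463428]
 [  0.         488.04365943 211.71295193]
 [  0.           0.           1.        ]] -0.013250104876191703 [[-0.990302   -0.13838405  0.01232075  0.57850334]
 [ 0.10564884 -0.69250575  0.71363444 -0.25845165]
 [-0.09022343  0.70801529  0.70040994 -1.34099656]
 [ 0.          0.          0.          1.        ]]
top [[456.8782194    0.         281.41877131]
 [  0.         456.8782194  211.71197372]
 [  0.           0.           1.        ]] -0.12735072804215888 [[ 0.10006021 -0.99498     0.00166071 -0.12477315]
 [ 0.97215785  0.09812028  0.21279457 -0.6272517 ]
 [-0.21188929 -0.0196778   0.97709555 -1.17324201]
 [ 0.          0.          0.          1.        ]]
wrist [[371.186069     0.         287.95791949]
 [  0.         371.186069   214.16740954]
 [  0.           0.           1.        ]] -0.06668047986632508 [[ 0.33551936  0.94203146 -0.00186446 -0.54926949]
 [-0.91354432  0.32488888 -0.24471207  0.02609252]
 [-0.22992073  0.08380891  0.969594   -0.3909275 ]
 [ 0.          0.          0.          1.        ]]
```

View pics/side0.png

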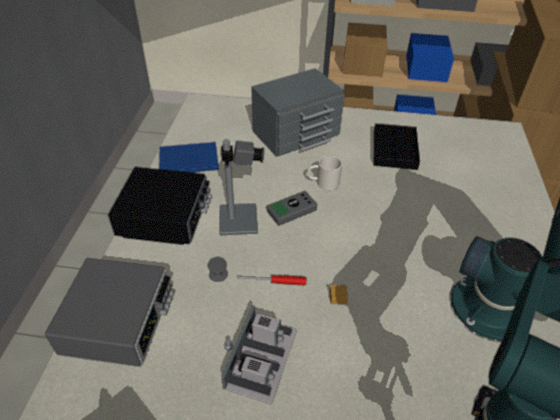

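View pics/top0.png

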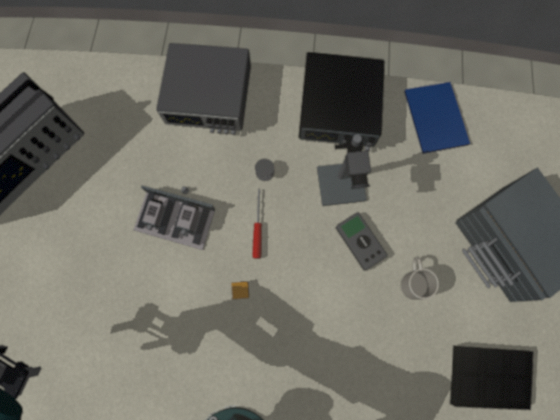

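View pics/wrist0.png

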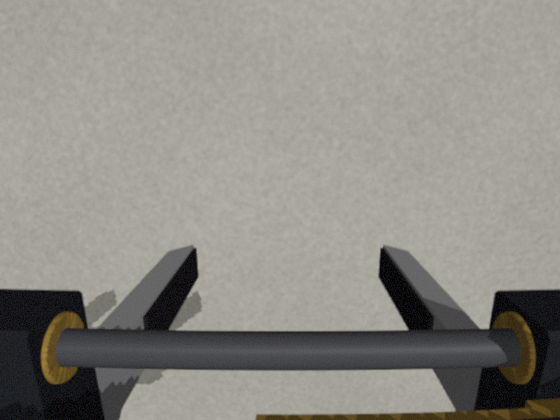

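```bash
cat > h.py <<'E'
import numpy as np,cv2,pickle
def rays(s,u,v):
    K=s["mtx"];k=s["k1"]
    xd=(np.asarray(u,float)-K[0,2])/K[0,0]; yd=(np.asarray(v,float)-K[1,2])/K[1,1]
    p=cv2.undistortPoints(np.stack([np.ravel(u),np.ravel(v)],-1).astype(float).reshape(-1,1,2),K,np.array([k,0,0,0.]))
    return p[:,0,0],p[:,0,1]
def deproj(s,u,v,z=None):
    x,y=rays(s,u,v)
    if z is None: z=s["z_map"][np.ravel(v).astype(int),np.ravel(u).astype(int)]
    P=np.stack([x*z,-y*z,-z*np.ones_like(x)],-1)
    E=s["extrinsics"]; return (P-E[:3,3])@E[:3,:3]
def plane(s,u,v,h):
    x,y=rays(s,u,v);E=s["extrinsics"];R=E[:3,:3]
    o=-R.T@E[:3,3]; d=np.stack([x,-y,-np.ones_like(x)],-1)@R
    return o+d*((h-o[2])/d[:,2])[:,None]
def proj(s,P):
    E=s["extrinsics"];c=np.atleast_2d(P)@E[:3,:3].T+E[:3,3]
    c=c*[1,-1,-1]
    return cv2.projectPoints(c.reshape(-1,1,3),np.zeros(3),np.zeros(3),s["mtx"],np.array([s["k1"],0,0,0.]))[0][:,0]
def cloud(s):
    v,u=np.mgrid[0:420,0:560]
    P=deproj(s,u.ravel(),v.ravel()).reshape(420,560,3);P[s["z_map"]==0]=np.nan;return P
def crop(s,x0,y0,x1,y1,f,name):
    im=s["pixels"][y0:y1,x0:x1,::-1]
    cv2.imwrite(name,cv2.resize(im,None,fx=f,fy=f,interpolation=cv2.INTER_CUBIC))
E
python3 - <<'E'
from h import *
t=pickle.load(open("top0.pkl","rb"));s=pickle.load(open("side0.pkl","rb"))
crop(t,125,175,225,255,8,"pics/t1.png"); crop(t,310,125,395,210,7,"pics/t2.png")
crop(s,210,300,310,405,5,"pics/s1.png"); crop(s,205,130,325,240,5,"pics/s2.png")
for n,S,pts in [("top",t,[(153,212),(187,217),(355,160),(340,185),(360,240),(240,290),(258,240),(265,169),(186,188),(425,283)]),("side",s,[(265,325),(255,365),(245,150),(240,215),(292,207)])]:
    P=cloud(S)
    for p in pts: print(n,p,P[p[1],p[0]].round(3))
E
```

```text
top (153, 212) [0.602 0.291 0.061]
top (187, 217) [0.593 0.189 0.084]
top (355, 160) [ 0.724 -0.22   0.295]
top (340, 185) [ 0.744 -0.22   0.013]
top (360, 240) [ 0.585 -0.284  0.041]
top (240, 290) [0.417 0.029 0.03 ]
top (258, 240) [ 0.559 -0.004  0.031]
top (265, 169) [ 0.759 -0.002  0.047]
top (186, 188) [0.689 0.22  0.018]
top (425, 283) [ 0.487 -0.481  0.008]
side (265, 325) [0.591 0.201 0.08 ]
side (255, 365) [nan nan nan]
side (245, 150) [ 0.711 -0.206  0.295]
side (240, 215) [ 0.742 -0.231  0.013]
side (292, 207) [ 0.58  -0.274  0.032]
```

View pics/t1.png

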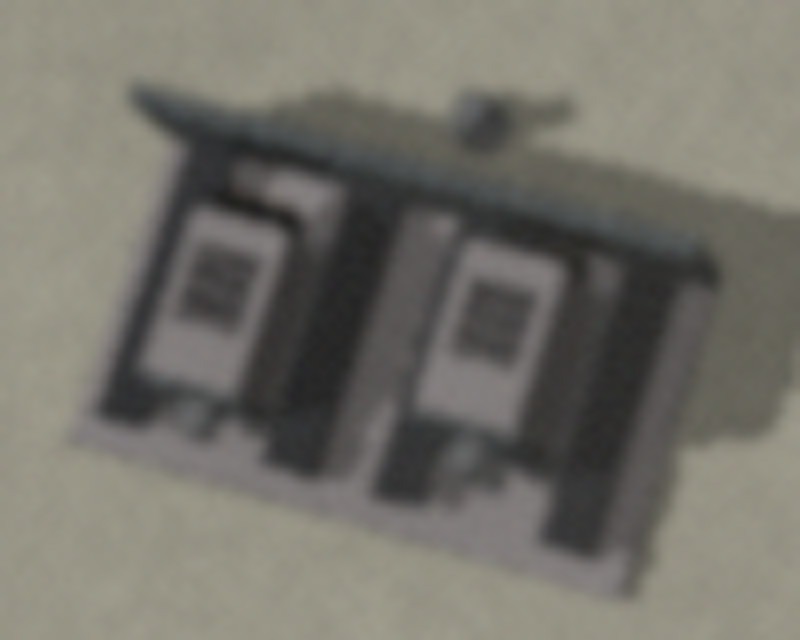

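View pics/t2.png

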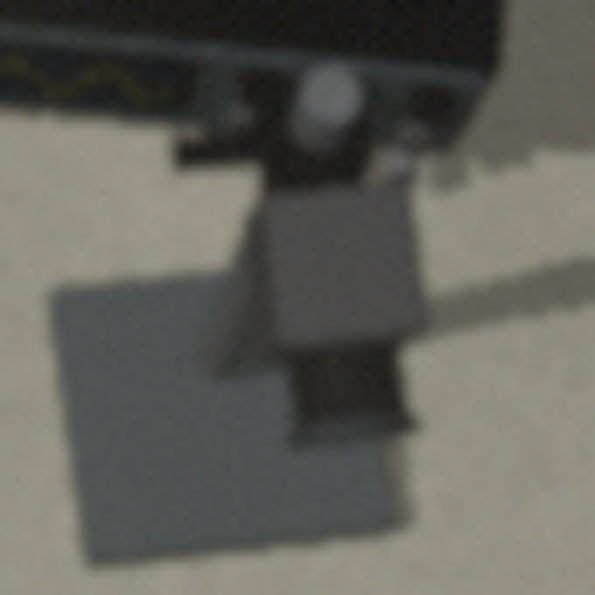

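View pics/s1.png

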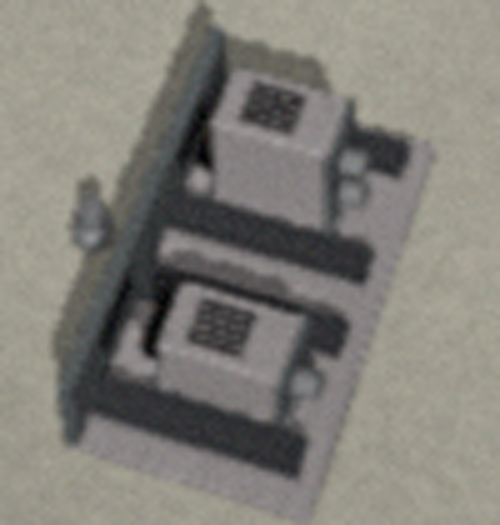

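View pics/s2.png

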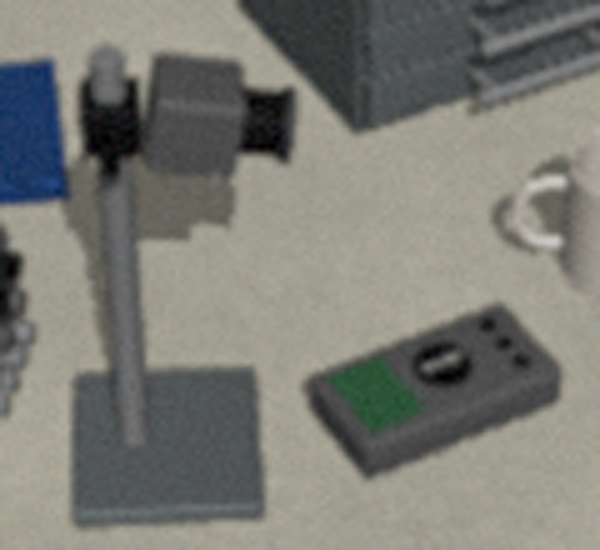

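Run:
```python
from h import *
t=pickle.load(open("top0.pkl","rb"));s=pickle.load(open("side0.pkl","rb"))
c=lambda L,x0,y0,f:(np.array([x0+(p[0]+.5)/f-.5 for p in L]),np.array([y0+(p[1]+.5)/f-.5 for p in L]))
u,v=c([(468,238),(568,262),(520,438),(415,410)],125,175,8); P=plane(t,u,v,.086);print("mod top\n",P.round(4),P.mean(0))
u,v=c([(75,443),(632,597)],125,175,8); P=plane(t,u,v,.008);print("front edge\n",P.round(4),P.mean(0),np.degrees(np.arctan2(*(P[0]-P[1])[:2])))
u,v=c([(237,72),(352,108),(327,165),(212,125)],210,300,5);P=plane(s,u,v,.086);print("side mod top\n",P.round(4),P.mean(0))
u,v=c([(432,145),(305,520)],210,300,5);P=plane(s,u,v,.008);print("side front edge\n",P.round(4),P.mean(0))
# foot
u,v=c([(50,290),(85,565),(408,525)],310,125,7);P=plane(t,u,v,.014);print("foot\n",P.round(4))
u,v=c([(72,520),(262,520),(255,372),(80,372)],205,130,5);P=plane(s,u,v,.014);print("foot side\n",P.round(4),P.mean(0))
for n,S in(("top",t),("side",s)):
    C=cloud(S).reshape(-1,3)
    # tall module top
    m=(abs(C[:,2]-.086)<.006)&(abs(C[:,0]-.59)<.06)&(abs(C[:,1]-.195)<.06);Q=C[m]
    print(n,"modtop n",m.sum(),Q.mean(0),cv2.minAreaRect((Q[:,:2]*1000).astype(np.float32)))
    m=(abs(C[:,2]-.27)<.05)&(abs(C[:,0]-.72)<.1)&(abs(C[:,1]+.215)<.06);Q=C[m];print("head",m.sum(),Q.min(0),Q.max(0))
    np.save(n+"head.npy",Q)
```

```text
mod top
 [[0.6263 0.2046 0.086 ]
 [0.6215 0.1695 0.086 ]
 [0.5602 0.1772 0.086 ]
 [0.566  0.2138 0.086 ]] [0.59350434 0.19127908 0.086     ]
front edge
 [[0.554  0.3547 0.008 ]
 [0.5203 0.1469 0.008 ]] [0.53713097 0.25078453 0.008     ] 9.225561663409959
side mod top
 [[0.6151 0.1762 0.086 ]
 [0.5558 0.1884 0.086 ]
 [0.5633 0.2218 0.086 ]
 [0.622  0.208  0.086 ]] [0.58906856 0.1985804  0.086     ]
side front edge
 [[0.5172 0.1544 0.008 ]
 [0.5528 0.3618 0.008 ]] [0.53497307 0.25809977 0.008     ]
foot
 [[ 0.7938 -0.1486  0.014 ]
 [ 0.6784 -0.1725  0.014 ]
 [ 0.7086 -0.3032  0.014 ]]
foot side
 [[ 0.7898 -0.141   0.014 ]
 [ 0.6741 -0.1585  0.014 ]
 [ 0.7012 -0.2883  0.014 ]
 [ 0.8143 -0.271   0.014 ]] [ 0.74483505 -0.21470191  0.014     ]
top modtop n 300 [0.59247664 0.19148098 0.08591612] ((592.4599609375, 191.75424194335938), (35.766929626464844, 63.17334747314453), 80.1619873046875)
head 1062 [ 0.66556716 -0.25839523  0.24762468] [ 0.78299619 -0.17387467  0.31858151]
side modtop n 334 [0.58991924 0.19626443 0.08498487] ((590.2407836914062, 194.26123046875), (40.46593475341797, 63.469268798828125), 79.72795867919922)
head 890 [ 0.66277234 -0.25399226  0.22058448] [ 0.78500432 -0.1688512   0.31602166]
```

Run:
```python
from h import *
from scipy.optimize import least_squares
t=pickle.load(open("top0.pkl","rb"));s=pickle.load(open("side0.pkl","rb"))
Q={n:np.load(n+"head.npy") for n in("top","side")}
# signed-distance fit to box+barrel; params: px,py,pz,yaw,tilt, cx (box centre offset along x)
def sdf(p,Q):
    px,py,pz,yaw,tl=p[:5]
    # head x axis: back & up
    ex=np.array([np.cos(yaw)*np.cos(tl),np.sin(yaw)*np.cos(tl),np.sin(tl)]);ey=np.array([-np.sin(yaw),np.cos(yaw),0]);ez=np.cross(ex,ey)
    L=(Q-[px,py,pz])@np.stack([ex,ey,ez],1)
    h=np.array([.026,.025,.025]);
    q=abs(L)-h; box=np.linalg.norm(np.maximum(q,0),axis=1)+np.minimum(q.max(1),0)
    a=np.stack([np.hypot(L[:,1],L[:,2])-.022,abs(L[:,0]+.043)-.017],1)
    cyl=np.linalg.norm(np.maximum(a,0),axis=1)+np.minimum(a.max(1),0)
    return np.minimum(box,cyl)
for n in("top","side","both"):
    X=np.vstack(list(Q.values())) if n=="both" else Q[n]
    best=None
    for tl in(.1,.3,.5):
        r=least_squares(lambda p:sdf(p,X),[.72,-.21,.27,.19,tl],loss="cauchy",f_scale=.002)
        if best is None or r.cost<best.cost:best=r
    d=sdf(best.x,X);print(n,best.x.round(4),"tilt deg",np.degrees(best.x[3:]),np.median(abs(d)),(abs(d)<.004).mean(),best.cost)
```

```text
top [ 0.7318 -0.2287  0.2711  0.2315  0.2199] tilt deg [13.26638187 12.59970682] 0.002145955933549869 0.711864406779661 0.0029407016806292166
side [ 0.7313 -0.2255  0.2705  0.2671  0.1764] tilt deg [15.30375185 10.10527314] 0.0028218490190433966 0.6089887640449438 0.0031406190354510964
both [ 0.7313 -0.227   0.2709  0.2369  0.212 ] tilt deg [13.57157862 12.1488697 ] 0.002456526458120448 0.6618852459016393 0.006221468547070781
```

```bash
cat >> h.py <<'E'
from scipy.spatial.transform import Rotation as Ro
def tool(o): return Ro.from_euler("xyz",o["ee_rot"]).as_matrix()
def to_cmd(o,target):  # world TCP target -> fractions
    return (np.array(target)-o["tool_pos"])@tool(o)/.25
E
python3 - <<'E'
from h import *
from bench import robot
o=robot.get_obs();R=tool(o);print(R.round(3))
print("jaw yaw",np.degrees(np.arctan2(R[1,1],R[0,1])))
print(to_cmd(o,[.591-.05,.194+.008,.24]))
E
```

```text
[[-0.001  0.335  0.942]
 [-0.001  0.942 -0.335]
 [-1.    -0.002 -0.   ]]
jaw yaw 70.41520655646228
[-0.14076934 -0.71197847  1.76808804]
```

drive_tool([
  [[-0.07,0,0,-0.0139],[-0.07,0,0,-0.0139],[0,-0.084,0.135,0],[0,-0.084,0.135,0],[0,-0.084,0.135,0],[0,-0.084,0.135,0],[0,-0.084,0.135,0],[0,-0.084,0.135,0],[0,-0.084,0.135,0],[0,-0.084,0.135,0],[0,-0.084,0.135,0],[0,-0.084,0.135,0],[0,-0.084,0.135,0],[0,-0.084,0.135,0],[0,0,0,0],[0,0,0,0]],
], grip=1)

```text
time: 1.75
tool_pos: [0.5419, 0.2017, 0.2396]
ee_rot: [-3.034, 1.569, 3.08]
wrist_force: [-0.2, 0.2, -0.2]
width: 0.0939
```

Run:
```python
from h import *
from bench import robot,imaging
s=imaging.snapshot("wrist");pickle.dump(s,open("w1.pkl","wb"));cv2.imwrite("pics/w1.png",s["pixels"][:,:,::-1])
t=imaging.snapshot("top");pickle.dump(t,open("top1.pkl","wb"));cv2.imwrite("pics/top1.png",t["pixels"][:,:,::-1])
o=robot.get_obs();print(o["time"],o["tool_pos"],tool(o).round(3),o["joint_positions"].round(2))
```

```text
1.85 [0.54110309 0.20302242 0.24032609] [[-0.001  0.165  0.986]
 [ 0.     0.986 -0.165]
 [-1.     0.    -0.001]] [ 0.26  0.15  1.24  0.    1.76 -1.14]
```

View pics/w1.png

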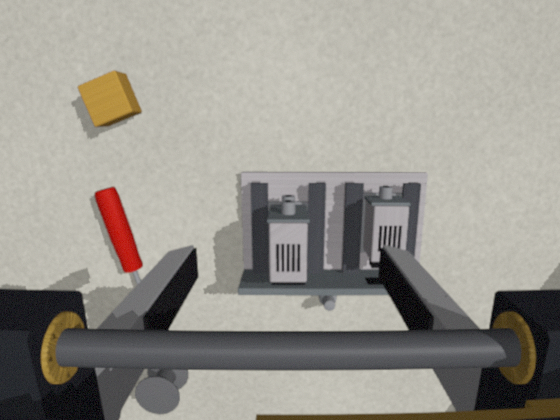

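Run:
```python
from h import *
s=pickle.load(open("w1.pkl","rb"))
crop(s,230,165,330,300,5,"pics/w1c.png")
C=cloud(s).reshape(-1,3)
m=(abs(C[:,2]-.086)<.004)&(abs(C[:,0]-.59)<.06)&(abs(C[:,1]-.195)<.05);Q=C[m];print(m.sum(),Q.mean(0),cv2.minAreaRect((Q[:,:2]*1000).astype(np.float32)))
P=plane(s,[240,427],[172,172],.008);print(P,np.degrees(np.arctan2(*(P[1]-P[0])[:2])),P.mean(0),np.linalg.norm(P[1]-P[0]))
```

```text
2351 [0.5906853  0.19283995 0.08656011] ((591.9141235351562, 192.7581024169922), (38.585426330566406, 63.19638442993164), 80.24095916748047)
[[0.51801406 0.15165231 0.008     ]
 [0.55290834 0.35831357 0.008     ]] 9.583866322934549 [0.5354612  0.25498294 0.008     ] 0.20958647086570703
```

View pics/w1c.png

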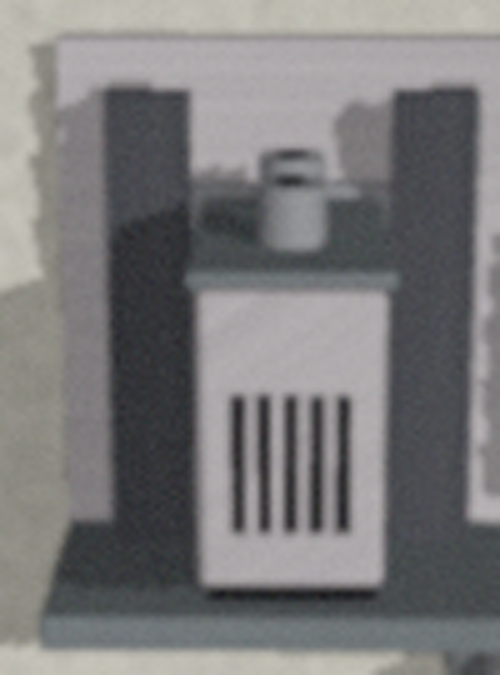

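drive_tool([
  [[0,-0.004,0.1022,0],[0,-0.0036,0.1022,0],[0.12,0,0,0],[0.12,0,0,0],[0.12,0,0,0],[0.12,0,0,0],[0.12,0,0,0],[0.1,0,0,0],[0.077,0,0,0],[0,0,0,0],[0,0,0,0]],
], grip=1)

```text
time: 2.95
tool_pos: [0.5913, 0.1931, 0.0468]
ee_rot: [1.505, 1.571, 1.34]
wrist_force: [0.5, 0.7, 0.7]
width: 0.094
```

Run:
```python
from h import *
from bench import robot,imaging
s=imaging.snapshot("wrist");pickle.dump(s,open("w2.pkl","wb"));cv2.imwrite("pics/w2.png",s["pixels"][:,:,::-1])
o=robot.get_obs();print(o["time"],o["tool_pos"],o["wrist_force"])
```

```text
3.0 [0.59225098 0.19305255 0.04789979] [ 0.24417132 -0.38876601 -0.39337299]
```

View pics/w2.png

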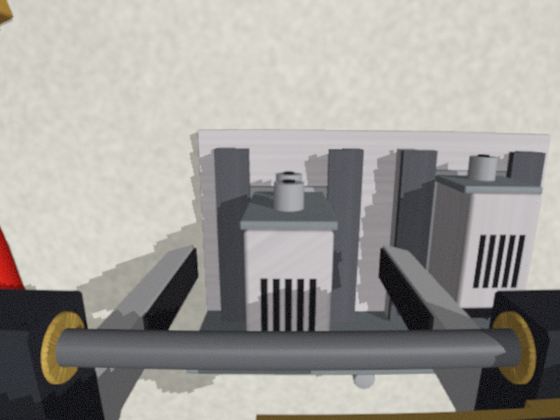

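The module (columns 246–332) lies midway between the finger tips (195 and 382). I'm closing the gripper.

drive_tool([
  [[0,0,0,0],[0,0,0,0],[0,0,0,0],[0,0,0,0],[0,0,0,0],[0,0,0,0],[0,0,0,0],[0,0,0,0]],
], grip=0)

```text
time: 3.8
tool_pos: [0.5919, 0.1921, 0.0462]
ee_rot: [1.873, 1.57, 1.706]
wrist_force: [-0.9, 0.1, 0.6]
width: 0.0361
```

drive_tool([
  [[0,0,-0.02,0],[0,0,-0.02,0],[0,0,-0.03,0],[0,0,-0.03,0],[0,0,0,0]],
], grip=0)

```text
time: 4.3
tool_pos: [0.5654, 0.1965, 0.0462]
ee_rot: [-3.051, 1.569, 3.066]
wrist_force: [-2.3, 1.1, 2.0]
width: 0.0361
```

drive_tool([
  [[0,0,-0.04,0],[0,0,-0.04,0],[0,0,-0.04,0],[0,0,-0.04,0],[0,0,-0.04,0],[0,0,-0.04,0],[0,0,-0.04,0],[0,0,-0.04,0],[0,0,0,0],[0,0,0,0]],
], grip=0)

```text
time: 5.3
tool_pos: [0.4878, 0.2094, 0.0459]
ee_rot: [-2.663, 1.57, -2.83]
wrist_force: [0.7, 0.8, -3.7]
width: 0.0359
```

Run:
```python
from h import *
from bench import robot,imaging
for n in("wrist","side","top"):
    s=imaging.snapshot(n);pickle.dump(s,open(n+"3.pkl","wb"))
    if n=="wrist":cv2.imwrite("pics/w3.png",s["pixels"][:,:,::-1])
    if n=="side":crop(s,200,270,360,410,5,"pics/s3.png")
o=robot.get_obs();print(o["time"],o["tool_pos"],o["wrist_force"])
```

```text
5.45 [0.48854983 0.20935475 0.04605198] [-0.21805391  0.12527056 -3.22325087]
```

View pics/w3.png

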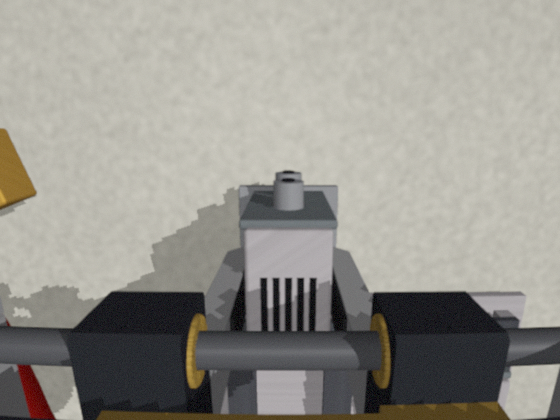

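View pics/s3.png

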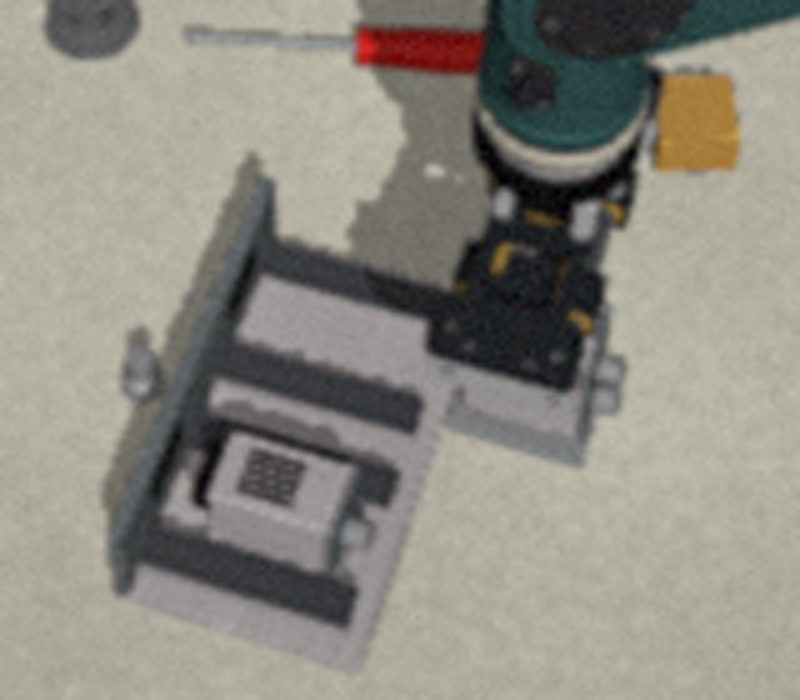

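drive_tool([
  [[-0.032,0,0,0],[-0.032,0,0,0],[-0.032,0,0,0],[0,0,0.048,0],[0,0,0.048,0],[0,0,0,0],[0.02,0,0,0],[0.012,0,0,0],[0,0,0,0]],
], grip=0)

```text
time: 6.35
tool_pos: [0.5109, 0.2052, 0.0608]
ee_rot: [-2.756, 1.568, -2.923]
wrist_force: [-0.2, 0.6, -2.7]
width: 0.0358
```

drive_tool([
  [[0.008,0,0,0],[0.008,0,0,0],[0.008,0,0,0],[0,0,0,0]],
], grip=0)

```text
time: 6.75
tool_pos: [0.5117, 0.2056, 0.06]
ee_rot: [0.217, 1.57, 0.05]
wrist_force: [-7.7, -1.4, 12.8]
width: 0.0359
```

drive_tool([
  [[0.008,0,0,0],[0.005,0,0,0],[0,0,0,0]],
], grip=0)

```text
time: 7.05
tool_pos: [0.5118, 0.2056, 0.0599]
ee_rot: [0.2, 1.569, 0.033]
wrist_force: [-12.6, -2.8, 24.6]
width: 0.0361
```

Run:
```python
from h import *
from bench import robot,imaging
for n in("wrist","side"):
    s=imaging.snapshot(n);pickle.dump(s,open(n+"4.pkl","wb"))
    if n=="wrist":cv2.imwrite("pics/w4.png",s["pixels"][:,:,::-1])
    if n=="side":crop(s,200,270,360,410,5,"pics/s4.png")
o=robot.get_obs();print(o["time"],o["tool_pos"],o["wrist_force"],o["wrist_torque"],o["width"])
```

```text
7.15 [0.51174322 0.20559163 0.05989281] [-12.15389136  -3.79937057  24.83631804] [-0.9110921   2.29416492 -0.20245873] 0.035432491578515316
```

View pics/w4.png

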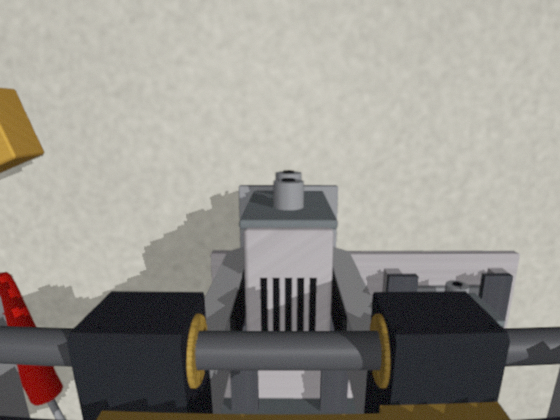

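View pics/s4.png

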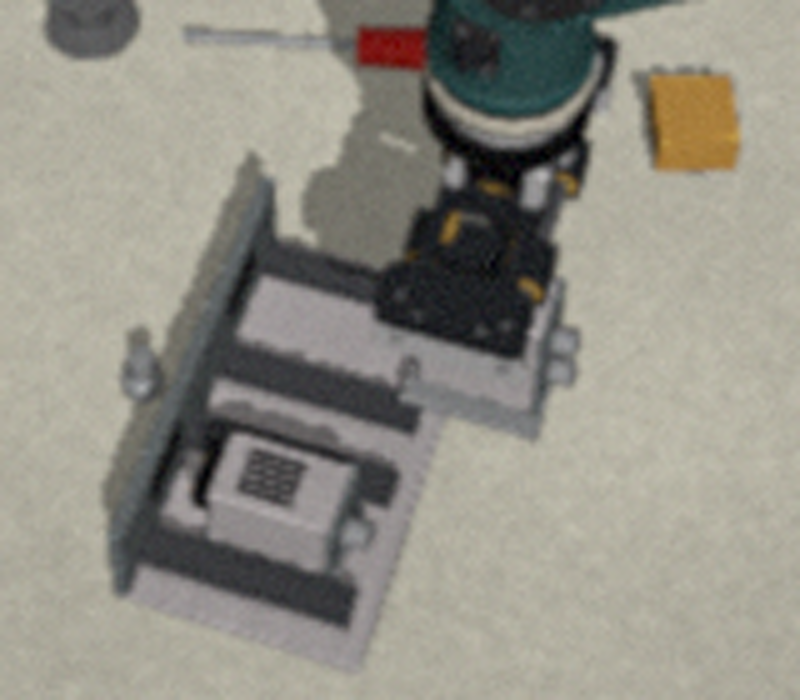

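drive_tool([
  [[-0.03,0,0,0],[-0.03,0,0,0],[0,0,-0.02,0],[0,0,-0.022,0],[0,0,0,0],[0.03,0,0,0],[0.03,0,0,0],[0.015,0,0,0],[0.01,0,0,0],[0,0,0,0],[0,0,0,0]],
], grip=0)

```text
time: 8.25
tool_pos: [0.5019, 0.2078, 0.052]
ee_rot: [0.669, 1.569, 0.502]
wrist_force: [-11.2, -1.9, 23.0]
width: 0.0356
```

Run:
```python
from h import *
from bench import robot,imaging
for n in("wrist","side"):
    s=imaging.snapshot(n);pickle.dump(s,open(n+"5.pkl","wb"))
    if n=="wrist":cv2.imwrite("pics/w5.png",s["pixels"][:,:,::-1])
    if n=="side":crop(s,200,270,360,410,5,"pics/s5.png")
o=robot.get_obs();print(o["time"],o["tool_pos"],o["wrist_force"],o["wrist_torque"],o["width"])
d=o["tool_pos"][:2]-[.5946,.2450];print("rack x",d@[.986,-.1665],"y",d@[.1665,.986])
```

```text
8.35 [0.50193106 0.20779794 0.05199962] [-10.67903953  -1.41813783  22.45139334] [-0.55623612  1.73127156 -0.1620054 ] 0.035907858447482635
rack x -0.08517743476281646 y -0.05211060853009392
```

View pics/s5.png

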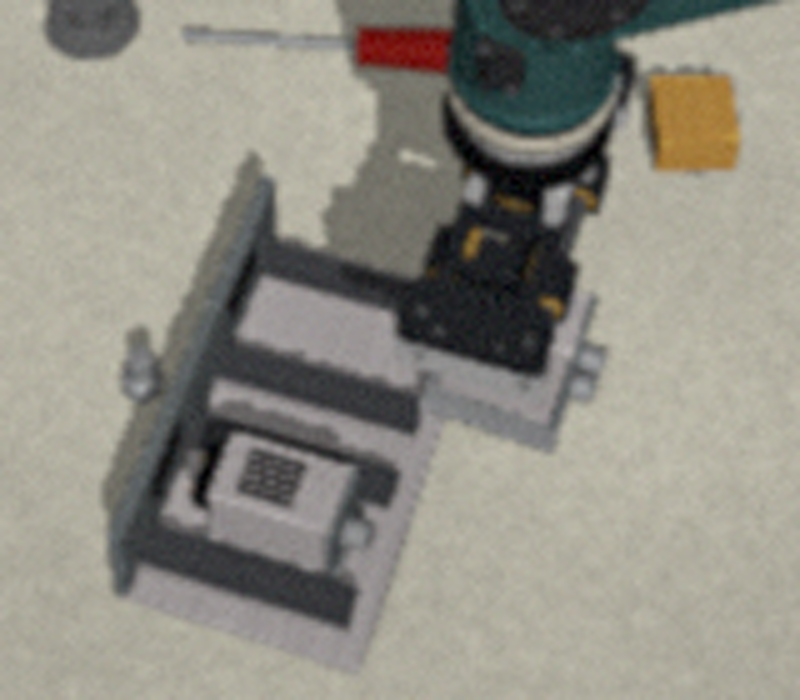

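View pics/w5.png

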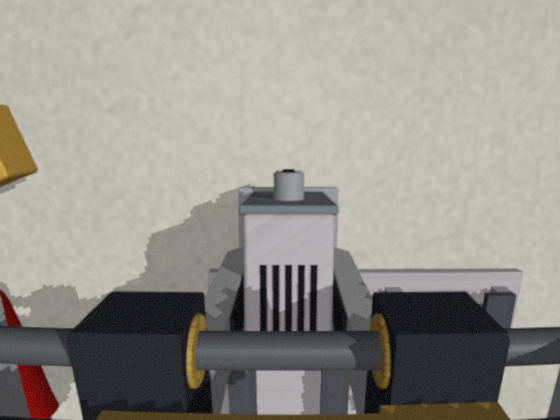

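```bash
cat >> h.py <<'E'
def topfit(s,u0=250,u1=326,v0=225,v1=262,yaw=-9.58):
    C=cloud(s)[v0:v1,u0:u1].reshape(-1,3);C=C[~np.isnan(C[:,0])]
    A=np.c_[C[:,:2],np.ones(len(C))];w=np.ones(len(C),bool)
    for _ in range(4):
        k=np.linalg.lstsq(A[w],C[w,2],rcond=None)[0];r=abs(A@k-C[:,2]);w=r<max(.0015,2*np.median(r[w]))
    y=np.radians(yaw);return "pitch up rear deg",np.degrees(np.arctan(k[:2]@[np.cos(y),np.sin(y)])),"roll",np.degrees(np.arctan(k[:2]@[-np.sin(y),np.cos(y)])),C[w].mean(0),w.sum(),np.median(r[w])
E
python3 - <<'E'
from h import *
for n in(3,4,5): print(n,topfit(pickle.load(open(f"wrist{n}.pkl","rb"))))
E
```

```text
3 ('pitch up rear deg', np.float64(2.208213352088766), 'roll', np.float64(-0.046127017964204695), array([0.46596699, 0.21296399, 0.08640575]), np.int64(2409), np.float64(0.00042978258239971534))
4 ('pitch up rear deg', np.float64(2.260067156109471), 'roll', np.float64(0.06544569578496973), array([0.4897951 , 0.20910111, 0.1004127 ]), np.int64(2423), np.float64(0.00042010254388955004))
5 ('pitch up rear deg', np.float64(5.342460579063292), 'roll', np.float64(-0.17528347024126462), array([0.47842403, 0.2115413 , 0.09434221]), np.int64(2762), np.float64(0.00038938254257490923))
```

drive_tool([
  [[-0.03,0,0,0],[-0.03,0,0,0],[0,0,-0.01,0],[0,0,-0.012,0],[0,0,0,0],[0.03,0,0,0],[0.02,0,0,0],[0.01,0,0,0],[0.006,0,0,0],[0,0,0,0],[0,0,0,0]],
], grip=0)

```text
time: 9.45
tool_pos: [0.4964, 0.2082, 0.0454]
ee_rot: [0.67, 1.57, 0.503]
wrist_force: [0.5, 0.5, -2.2]
width: 0.0355
```

```bash
cat > look.py <<'E'
from h import *
from bench import robot,imaging
import sys
k=sys.argv[1]
for n in("wrist","side"):
    s=imaging.snapshot(n);pickle.dump(s,open(n+k+".pkl","wb"))
    if n=="wrist":cv2.imwrite(f"pics/w{k}.png",s["pixels"][:,:,::-1]);print(topfit(s))
    if n=="side":crop(s,200,270,360,410,5,f"pics/s{k}.png")
o=robot.get_obs();print(o["time"],o["tool_pos"],o["wrist_force"],o["wrist_torque"],o["width"])
d=o["tool_pos"][:2]-[.5946,.2450];print("rack x",d@[.986,-.1665],"y",d@[.1665,.986])
E
python3 look.py 6
```

```text
('pitch up rear deg', np.float64(5.077113630108271), 'roll', np.float64(0.05670802592612413), array([0.4729209 , 0.21194696, 0.08772588]), np.int64(2765), np.float64(0.0004005061247924213))
9.55 [0.49647283 0.20819317 0.04554544] [ 0.75956389 -0.68277159 -2.04847505] [ 0.0214196  -0.01616062  0.03443649] 0.03563715239823152
rack x -0.09062504770344948 y -0.052629706794347406
```

View pics/s6.png

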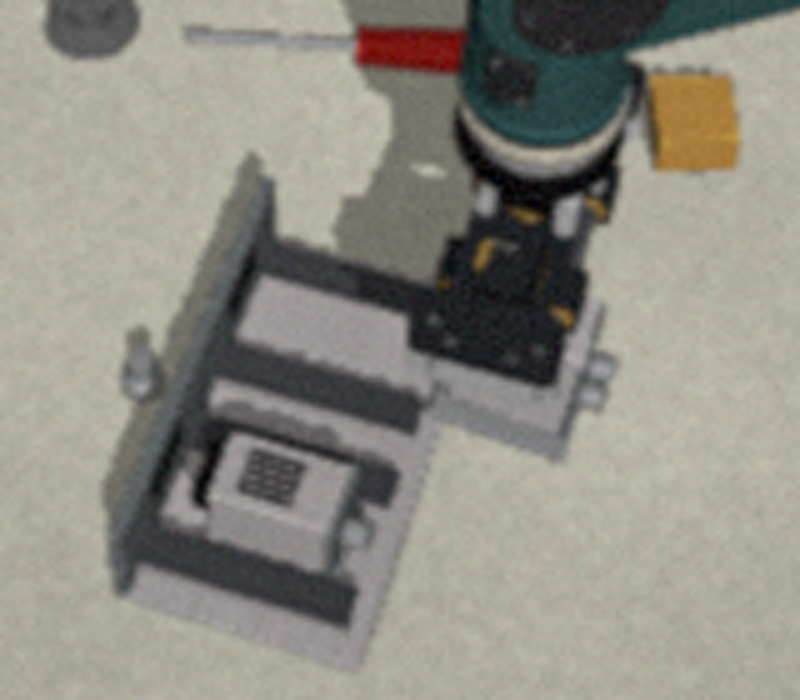

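drive_tool([
  [[0,0,0,0],[0,0,0,0],[0,0,0,0],[0,0,0,0],[0,0,0,0]],
], grip=0.46)

```text
time: 10.05
tool_pos: [0.4964, 0.2082, 0.0455]
ee_rot: [0.515, 1.57, 0.348]
wrist_force: [0.4, 0.5, 0.5]
width: 0.043
```

```bash
python3 look.py 7
```

```text
('pitch up rear deg', np.float64(7.942825981972496), 'roll', np.float64(-0.03837833551448235), array([0.47525474, 0.21158526, 0.0806823 ]), np.int64(2743), np.float64(0.00041229310216778225))
10.15 [0.4962693  0.20813164 0.04530247] [-0.13439372 -0.11134354 -0.21437735] [ 0.00495258 -0.0644931   0.01284881] 0.04324731734184754
rack x -0.09081549032498969 y -0.05272426287917688
```

View pics/s7.png

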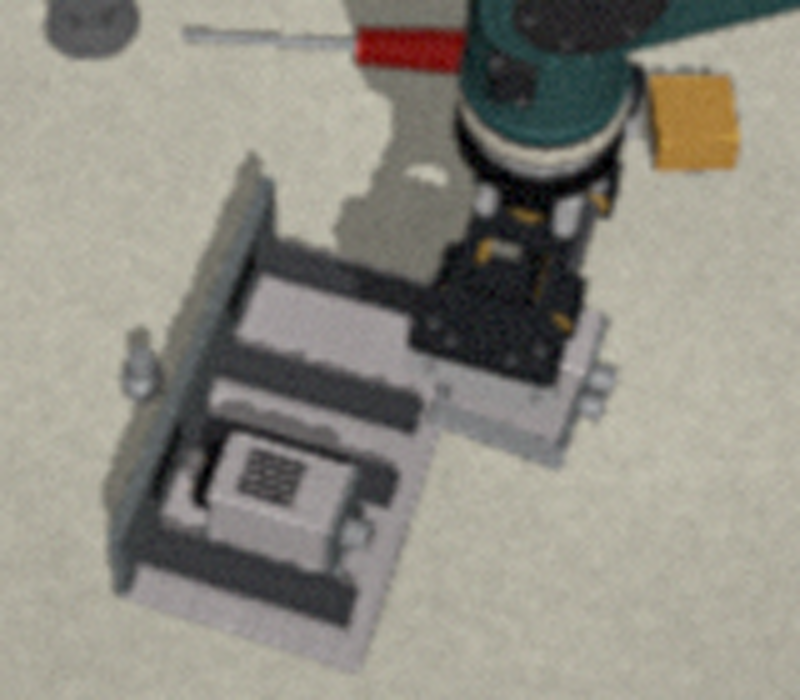

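View pics/w7.png

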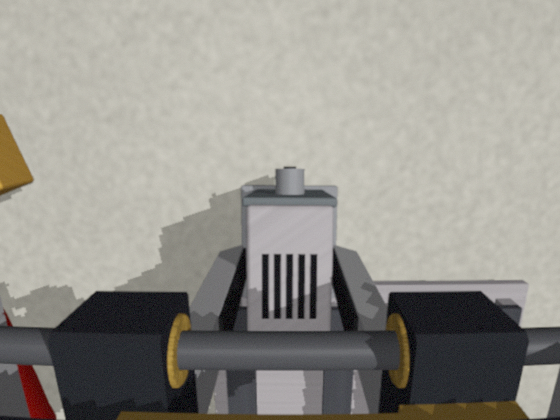

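Run:
```python
from h import *
s=pickle.load(open("w1.pkl","rb"));print(topfit(s,273,304,226,280))
s=pickle.load(open("w2.pkl","rb"));print(topfit(s,250,326,228,275)); print("table",topfit(s,300,540,20,110))
s=pickle.load(open("wrist7.pkl","rb"));print("table",topfit(s,300,540,20,150)); print("plate",topfit(s,375,510,285,295))
for n in("top","side"):
    s=pickle.load(open(n+"0.pkl","rb"))
    C=cloud(s)
    # foot flatness bias
    if n=="top": print(topfit(s,320,340,170,200,yaw=13))
    else: print(topfit(s,224,254,208,230,yaw=13))
```

```text
('pitch up rear deg', np.float64(0.053342799584076846), 'roll', np.float64(0.13860072209140437), array([0.59233344, 0.19314809, 0.08684762]), np.int64(1601), np.float64(0.00047294083118976094))
('pitch up rear deg', np.float64(1.0070273840122823), 'roll', np.float64(-0.0663793335495489), array([0.57264164, 0.19599291, 0.0866526 ]), np.int64(3292), np.float64(0.00041293255435798787))
table ('pitch up rear deg', np.float64(-0.025316530239426288), 'roll', np.float64(-0.005801815809166315), array([0.50272182, 0.28591093, 0.0007513 ]), np.int64(20868), np.float64(0.00045315724584476386))
table ('pitch up rear deg', np.float64(-0.03134452299607469), 'roll', np.float64(0.0018770247448394665), array([0.41938221, 0.2996248 , 0.00073643]), np.int64(30111), np.float64(0.00044872259097565766))
plate ('pitch up rear deg', np.float64(-64.86812856875487), 'roll', np.float64(1.2595217449542262), array([0.50418669, 0.27098515, 0.08644794]), np.int64(597), np.float64(0.0006223620892587788))
('pitch up rear deg', np.float64(0.060185100900178645), 'roll', np.float64(-0.8213102018139711), array([ 0.74141816, -0.19066807,  0.01477446]), np.int64(366), np.float64(0.0010129473585576004))
('pitch up rear deg', np.float64(0.8954385704658696), 'roll', np.float64(-0.03418114684288813), array([ 0.7395683 , -0.21253528,  0.01344353]), np.int64(382), np.float64(0.0010814782555653097))
```

```bash
python3 - <<'E'
from h import *
t=pickle.load(open("top0.pkl","rb"));s=pickle.load(open("side0.pkl","rb"))
for y in(11,13): print("top view top face",topfit(t,351,367,154,171,yaw=y))
# side view: faces
C=cloud(s)
for y in(11,13): print("side top face",topfit(s,238,253,143,147,yaw=y))
# side face (facing +y): crop (155..235,85..165)/5
Q=C[149:163,237:251].reshape(-1,3);Q=Q[~np.isnan(Q[:,0])]
m=Q.mean(0);n=np.linalg.svd(Q-m)[2][2];print("side face mean",m,"normal",n,np.degrees(np.arctan2(-n[0],n[1])))
# edges of housing on side face by pixel: crop coords (157,58)TLback? list
c=lambda L,x0,y0,f:(np.array([x0+(p[0]+.5)/f-.5 for p in L]),np.array([y0+(p[1]+.5)/f-.5 for p in L]))
E
python3 - <<'E'
import sys;sys.path.insert(0,'.')
from h import *
s=pickle.load(open("side0.pkl","rb"));t=pickle.load(open("top0.pkl","rb"))
crop(s,225,130,275,175,14,"pics/s2b.png")
E
```

```text
top view top face ('pitch up rear deg', np.float64(10.694836422778724), 'roll', np.float64(0.938586880175013), array([ 0.72033256, -0.22823115,  0.29456752]), np.int64(158), np.float64(0.0006321651868901879))
top view top face ('pitch up rear deg', np.float64(10.720100532170981), 'roll', np.float64(0.5604406117431863), array([ 0.72033256, -0.22823115,  0.29456752]), np.int64(158), np.float64(0.0006321651868901879))
side top face ('pitch up rear deg', np.float64(8.015316569983591), 'roll', np.float64(6.306960051881924), array([ 0.71643504, -0.23390123,  0.29292926]), np.int64(48), np.float64(0.0010277448278766255))
side top face ('pitch up rear deg', np.float64(8.227092206997956), 'roll', np.float64(6.024826106368097), array([ 0.71643504, -0.23390123,  0.29292926]), np.int64(48), np.float64(0.0010277448278766255))
side face mean [ 0.71516885 -0.204849    0.27646653] normal [ 0.24944116 -0.9668021  -0.05543295] -165.53282604787393
```

View pics/s2b.png

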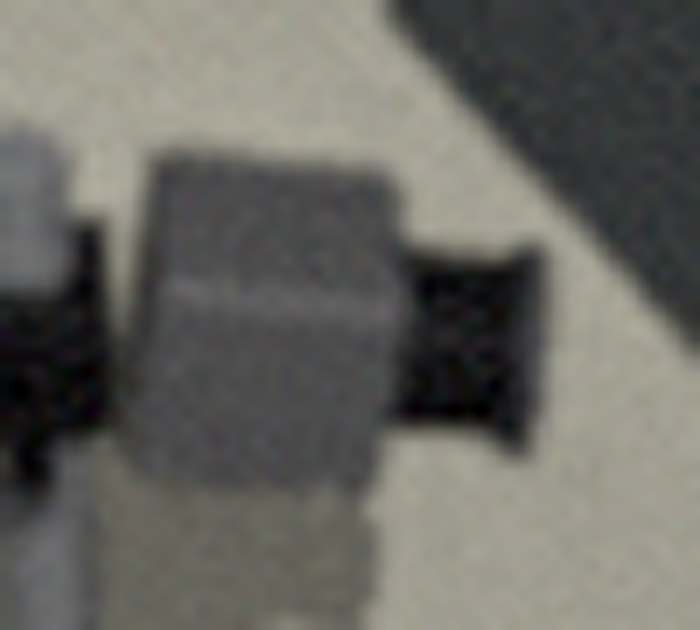

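drive_tool([
  [[0,0,0,0],[0,0,0,0],[0,0,0,0],[0,0,0,0],[0,0,0,0],[0,0,0,0],[-0.02,0,0,0],[-0.04,0,0,0],[-0.1,0,-0.02,0],[-0.1,0,-0.03,0],[-0.1,0,-0.03,0],[-0.1,0,0,0],[-0.1,0,0,0],[-0.1,0,0,0],[-0.1,0,0,0],[-0.06,0,0,0],[0,0,0,0],[0,0,0,0]],
], grip=0)

```text
time: 11.95
tool_pos: [0.4763, 0.2113, 0.2496]
ee_rot: [-2.682, 1.57, -2.849]
wrist_force: [-0.1, -1.0, -3.9]
width: 0.0358
```

```bash
python3 look.py 8
python3 - <<'E'
from h import *
s=pickle.load(open("wrist8.pkl","rb"));crop(s,230,150,350,300,5,"pics/w8c.png")
s=pickle.load(open("side8.pkl","rb"));cv2.imwrite("pics/side8.png",s["pixels"][:,:,::-1])
E
```

```text
('pitch up rear deg', np.float64(7.3664338945312755), 'roll', np.float64(0.0019447872855278328), array([0.45511893, 0.21471089, 0.2850059 ]), np.int64(2751), np.float64(0.0004198552327268068))
12.05 [0.47577333 0.21116926 0.24828238] [-0.59156018  1.06158223 -2.93982029] [ 0.00830337 -0.02843857 -0.01699127] 0.035702374906409276
rack x -0.11153027316507114 y -0.053141752963786655
```

View pics/side8.png

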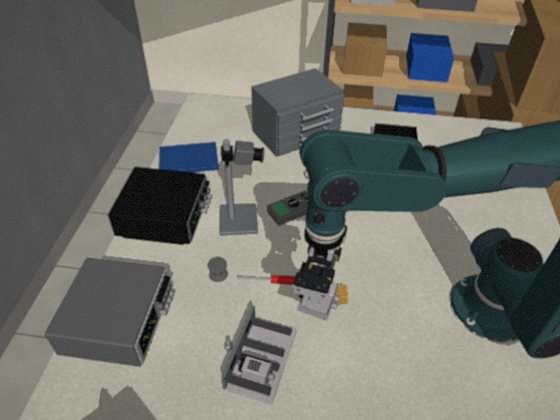

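View pics/w8c.png

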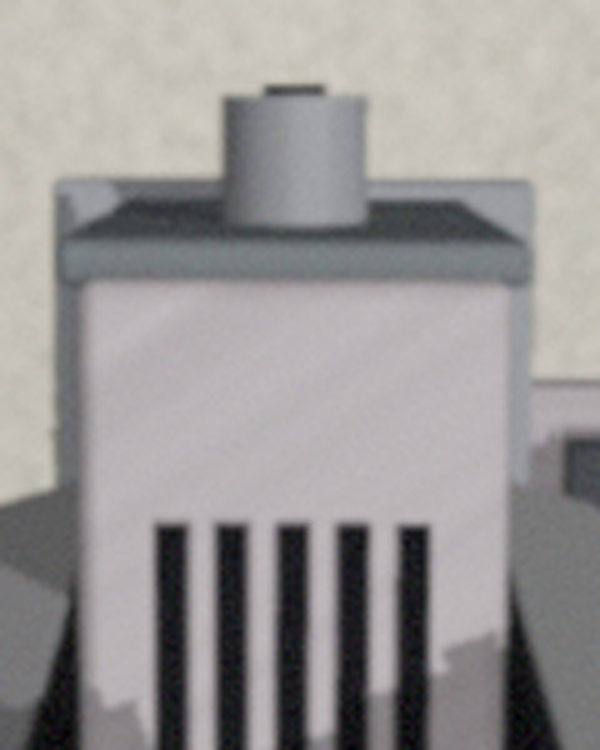

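```bash
cat >> h.py <<'E'
def edge(s,o_pos,vrow,u0=247,u1=331,yaw=-9.58,v0=None,v1=None):
    v0=v0 or vrow+6; v1=v1 or v0+40
    C=cloud(s)[v0:v1,252:326].reshape(-1,3);C=C[~np.isnan(C[:,0])]
    A=np.c_[C[:,:2],np.ones(len(C))];w=np.ones(len(C),bool)
    for _ in range(4):
        k=np.linalg.lstsq(A[w],C[w,2],rcond=None)[0];r=abs(A@k-C[:,2]);w=r<max(.001,2*np.median(r[w]))
    y=np.radians(yaw);ex=np.array([np.cos(y),np.sin(y)]);ey=np.array([-np.sin(y),np.cos(y)])
    x,yy=rays(s,[u0,u1],[vrow,vrow]);E=s["extrinsics"];R=E[:3,:3];o=-R.T@E[:3,3];d=np.stack([x,-yy,-np.ones(2)],-1)@R
    tt=(k[2]+k[:2]@o[:2]-o[2])/(d[:,2]-d[:,:2]@k[:2]);P=o+d*tt[:,None];m=P.mean(0);rel=m-o_pos
    return dict(pitch=np.degrees(np.arctan(k[:2]@ex)),width=np.linalg.norm(P[0]-P[1]),rel=(rel[:2]@ex,rel[:2]@ey,rel[2]))
E
python3 - <<'E'
from h import *
s=pickle.load(open("w2.pkl","rb"));crop(s,230,150,350,300,5,"pics/w2c.png")
for r in(225.5,227): print("w2",edge(s,np.array([.592,.1931,.0468]),r,246,332,v0=234))
s=pickle.load(open("wrist8.pkl","rb"))
for r in(206,): print("w8",edge(s,np.array([.4758,.2112,.2490]),r,246.6,331.8,v0=212,v1=255))
E
```

```text
w2 {'pitch': np.float64(-0.04363320421865787), 'width': np.float64(0.033754015349229), 'rel': (np.float64(-0.030846055276774094), np.float64(0.0002255559407037034), np.float64(0.03991538476417648))}
w2 {'pitch': np.float64(-0.04363320421865787), 'width': np.float64(0.03378953094668448), 'rel': (np.float64(-0.03023324206816854), np.float64(0.0002268457559112622), np.float64(0.03991491678856537))}
w8 {'pitch': np.float64(7.108705047332608), 'width': np.float64(0.03452056216369221), 'rel': (np.float64(-0.03608656863209242), np.float64(0.0007238961936222539), np.float64(0.0340887974247302))}
```

View pics/w2c.png

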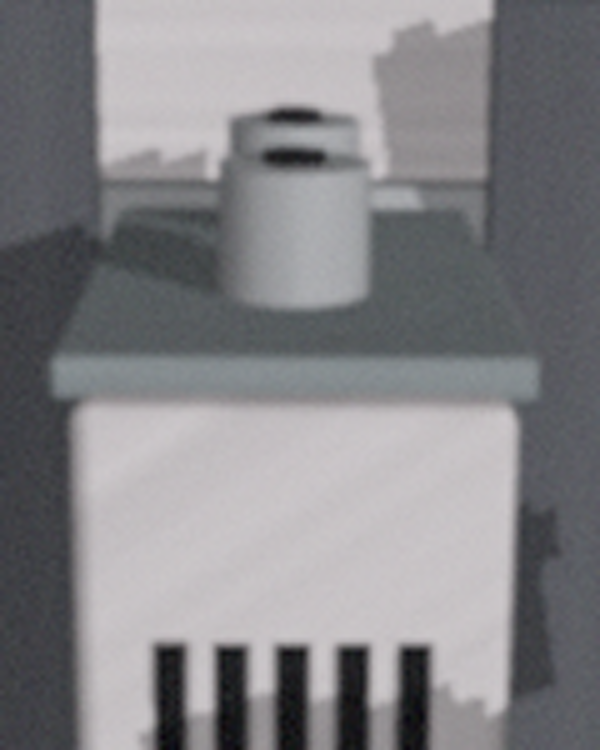

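Run:
```python
from h import *
from scipy.optimize import least_squares
t=pickle.load(open("top0.pkl","rb"));s=pickle.load(open("side0.pkl","rb"))
def fr(yaw,tl):
    ex=np.array([np.cos(yaw)*np.cos(tl),np.sin(yaw)*np.cos(tl),np.sin(tl)]);ey=np.array([-np.sin(yaw),np.cos(yaw),0]);return np.stack([ex,ey,np.cross(ex,ey)],1)
def sdf(pv,yaw,tl,Q):
    L=(Q-pv)@fr(yaw,tl)
    q=abs(L)-[.026,.025,.025]; box=np.linalg.norm(np.maximum(q,0),axis=1)+np.minimum(q.max(1),0)
    a=np.stack([np.hypot(L[:,1],L[:,2])-.022,abs(L[:,0]+.043)-.017],1)
    cyl=np.linalg.norm(np.maximum(a,0),axis=1)+np.minimum(a.max(1),0)
    return np.minimum(box,cyl)
Q=[np.load(n+"head.npy") for n in("top","side")]
F=fr(.23,.2);pv=np.array([.7315,-.227,.2705])
Q=[q[(((q-pv)@F)[:,0]<.022)&(((q-pv)@F)[:,0]>-.066)&(abs((q-pv)@F)[:,1:]<.035).all(1)] for q in Q]
print([len(q) for q in Q])
f=lambda p:np.r_[sdf(p[:3],p[6],p[7],Q[0]),sdf(p[3:6],p[6],p[7],Q[1])]
for sc in(.001,.002,.004):
    r=least_squares(f,[*pv,*pv,.22,.2],loss="cauchy",f_scale=sc);print(sc,r.x.round(4),np.degrees(r.x[6:]),[np.median(abs(f(r.x)))])
for i,n in((0,"top"),(1,"side")):
    r=least_squares(lambda p:sdf(p[:3],p[3],p[4],Q[i]),[*pv,.22,.2],loss="cauchy",f_scale=.002);print(n,r.x.round(4),np.degrees(r.x[3:]))
# multi-frame average for less noise: later side/top images
```

```text
[767, 605]
0.001 [ 0.727  -0.23    0.2699  0.7211 -0.2283  0.2686  0.2441  0.2098] [13.98606186 12.02036356] [np.float64(0.0013001620713126907)]
0.002 [ 0.727  -0.23    0.2699  0.7211 -0.2284  0.2686  0.2437  0.2098] [13.96421135 12.02328756] [np.float64(0.0012951329291210501)]
0.004 [ 0.727  -0.2299  0.2699  0.7214 -0.2284  0.2686  0.2407  0.2103] [13.79217985 12.04822864] [np.float64(0.0013282993778562062)]
top [ 0.7271 -0.23    0.27    0.2356  0.2145] [13.50168949 12.29066148]
side [ 0.7211 -0.2284  0.2686  0.2515  0.1971] [14.41227123 11.29056445]
```

drive_tool([
  [[-0.02,-0.05,0,0],[-0.02,-0.1,0.02,0],[0,-0.12,0.025,0],[0,-0.12,0.025,0],[0,-0.12,0.025,0],[0,-0.12,0.025,0],[0,-0.12,0.025,0],[0,-0.12,0.025,0],[0,-0.12,0.025,0],[0,-0.12,0.025,0],[0,-0.12,0.025,0],[0,-0.12,0.025,0],[0,-0.12,0.025,0],[0,-0.12,0.025,0],[0,-0.12,0.025,0],[0,-0.12,0.025,0],[0,-0.06,0.004,0],[0,0,0,0]],
], grip=0)

```text
time: 13.85
tool_pos: [0.489, -0.2717, 0.2592]
ee_rot: [2.811, 1.569, 2.641]
wrist_force: [-0.0, 0.3, -2.7]
width: 0.0362
```

drive_tool([
  [[0,0,0,-0.008],[0,0,0,-0.012],[0,0,0,-0.012],[0,0,0,-0.012],[0,0,0,-0.012],[0,0,0,-0.0087],[0,0,0,0],[0,0,0,0]],
], grip=0)

```text
time: 14.65
tool_pos: [0.4901, -0.2689, 0.2604]
ee_rot: [1.164, 1.57, 1.404]
wrist_force: [-0.3, 0.3, -2.6]
width: 0.0361
```

Run:
```python
from h import *
from bench import robot
o=robot.get_obs();R=tool(o);print(o["time"],o["tool_pos"],R.round(3),o["joint_positions"].round(2),o["width"])
print("jaw yaw",np.degrees(np.arctan2(R[1,1],R[0,1])),to_cmd(o,[.5253,-.2776,.2346]))
```

```text
14.65 [ 0.49006815 -0.26888599  0.26036434] [[ 0.    -0.237  0.971]
 [ 0.001  0.971  0.237]
 [-1.     0.001  0.   ]] [-0.6   0.1   1.25  0.    1.79 -2.41] 0.03612142130875787
jaw yaw 103.72554724497587 [ 0.10305078 -0.06735524  0.12860833]
```

drive_tool([
  [[0.025,-0.017,0.03,0],[0.028,-0.017,0.035,0],[0.025,-0.017,0.035,0],[0.025,-0.016,0.029,0],[0,0,0,0],[0,0,0,0],[0,0,0,0]],
], grip=0)

```text
time: 15.35
tool_pos: [0.5254, -0.2788, 0.2348]
ee_rot: [-0.87, 1.571, -0.631]
wrist_force: [-0.1, 0.4, -3.0]
width: 0.0358
```

Run:
```python
from h import *
from bench import robot,imaging
for n in("wrist","side","top"):
    s=imaging.snapshot(n);pickle.dump(s,open(n+"9.pkl","wb"))
    if n=="wrist":cv2.imwrite("pics/w9.png",s["pixels"][:,:,::-1]);crop(s,230,150,350,300,5,"pics/w9c.png")
    if n=="side":crop(s,200,110,350,230,5,"pics/s9.png")
    if n=="top":crop(s,310,120,430,240,5,"pics/t9.png")
o=robot.get_obs();print(o["time"],o["tool_pos"],o["wrist_force"],o["width"])
s=pickle.load(open("wrist9.pkl","rb"));print(edge(s,o["tool_pos"],206,246.6,331.8,v0=212,v1=255,yaw=13.7))
```

```text
15.5 [ 0.52534279 -0.27876177  0.23515726] [ 0.37901793 -0.17444261 -1.71344055] 0.035719508262796934
{'pitch': np.float64(7.1398163290792365), 'width': np.float64(0.03452346813326545), 'rel': (np.float64(-0.03655661824058166), np.float64(0.00020091070426678017), np.float64(0.03306603384956491))}
```

View pics/s9.png

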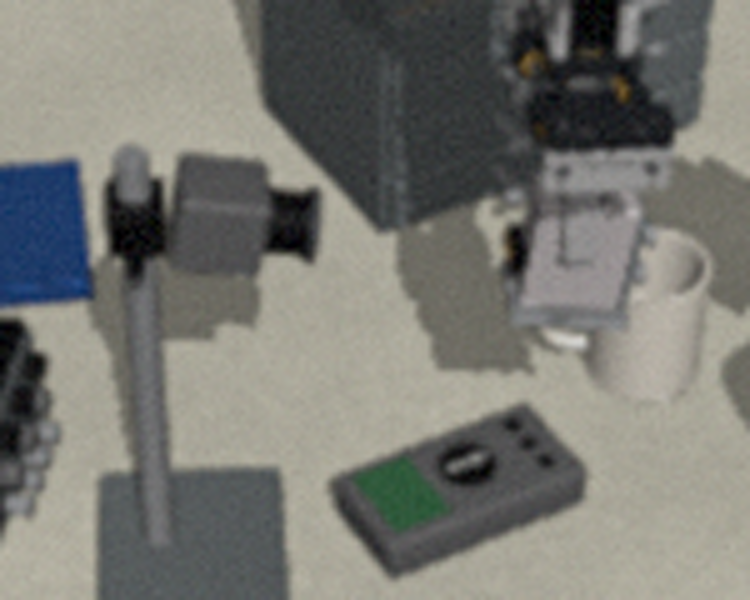

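View pics/t9.png

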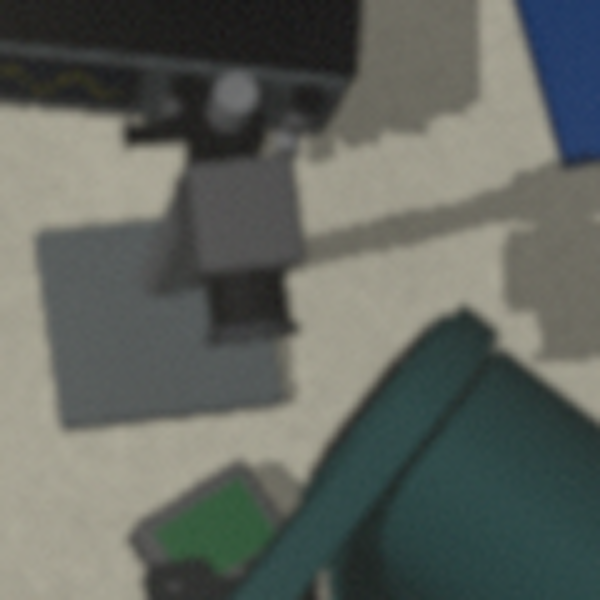

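View pics/w9.png

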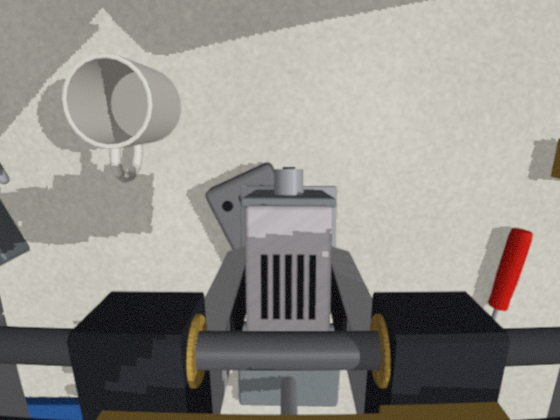

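Run:
```python
from h import *
w=pickle.load(open("wrist9.pkl","rb"));s=pickle.load(open("side9.pkl","rb"));t=pickle.load(open("top9.pkl","rb"))
crop(w,210,360,370,420,5,"pics/w9d.png")
C=cloud(w)
for p in((288,385),(288,395),(288,405),(260,390),(300,390),(320,390),(288,411)): print(p,C[p[1],p[0]].round(3))
y,tl=np.radians([13.7,12]);pv=np.array([.7245,-.229,.27])
ex=np.array([np.cos(y)*np.cos(tl),np.sin(y)*np.cos(tl),np.sin(tl)])
fw=np.array([np.cos(y),np.sin(y),0]);
th=np.radians(7.1);mx=fw*np.cos(th)+[0,0,np.sin(th)];mz=-fw*np.sin(th)+[0,0,np.cos(th)]
tcp=np.array([.5253,-.2785,.2350]);edge=tcp-.0363*fw+[0,0,.0336]
con=edge+.07*mx-.043*mz;org=edge+.03*mx-.078*mz
print("contacts",con,"target",pv-.17*ex)
ey=np.array([-np.sin(y),np.cos(y),0]);F=np.stack([ex,ey,np.cross(ex,ey)],1);print("in cam",(con-pv)@F,(org-pv)@F)
Rear=[org+.035*mx+a*ey for a in(-.029,.029)]+[org-.035*mx+.029*ey]
for nm,S in(("side",s),("wrist",w)):
    P=proj(S,np.array([con,pv-.06*ex,pv,*Rear]));print(nm,P.round(1));
    if nm=="side":print("in crop",((P-[200,110])*5+2).round(0))
```

```text
(288, 385) [ 0.758 -0.222  0.035]
(288, 395) [ 0.76  -0.222  0.051]
(288, 405) [ 0.76  -0.222  0.067]
(260, 390) [ 0.791 -0.251  0.014]
(300, 390) [ 0.778 -0.201  0.015]
(320, 390) [ 0.773 -0.176  0.014]
(288, 411) [ 0.759 -0.222  0.076]
contacts [ 0.56268336 -0.26938692  0.23458183] target [ 0.56294587 -0.26838265  0.23465501]
in cam [-1.70497327e-01 -9.13522744e-04  3.08925541e-05] [-0.21334073 -0.00091352 -0.03142452]
side [[299.9 158.4]
 [262.7 154.2]
 [242.  151.8]
 [298.3 161.7]
 [300.9 174.1]
 [324.2 175.1]]
in crop [[501. 244.]
 [316. 223.]
 [212. 211.]
 [494. 261.]
 [506. 323.]
 [623. 327.]]
wrist [[289.  326.3]
 [290.6 509.7]
 [290.5 593.5]
 [243.3 295.7]
 [334.4 295.7]
 [336.3 185.5]]
```

View pics/w9d.png

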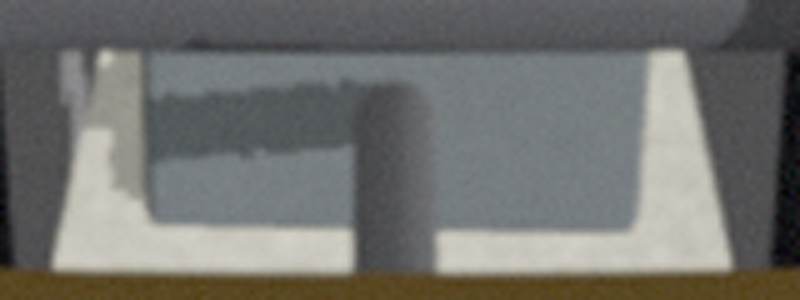

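Run:
```python
from h import *
w=pickle.load(open("wrist9.pkl","rb"))
u=210+np.array([155,345,445,630])/5;v=360+np.array([223,227,229,232])/5
P=plane(w,u,v,.014);print(P.round(4),np.degrees(np.arctan2(-(P[-1]-P[0])[0],(P[-1]-P[0])[1])))
u=210+np.array([147,151,648,634])/5;v=360+np.array([60,215,60,225])/5
P=plane(w,u,v,.014);print(P.round(4),[np.degrees(np.arctan2(*(b-a)[1::-1])) for a,b in((P[0],P[1]),(P[2],P[3]))]);print((P[1]+P[3])/2)
```

```text
[[ 0.82   -0.2705  0.014 ]
 [ 0.8092 -0.222   0.014 ]
 [ 0.8036 -0.1964  0.014 ]
 [ 0.7934 -0.1489  0.014 ]] 12.332376016199191
[[ 0.7707 -0.2826  0.014 ]
 [ 0.8177 -0.2721  0.014 ]
 [ 0.7407 -0.1593  0.014 ]
 [ 0.791  -0.1485  0.014 ]] [np.float64(12.644632721007241), np.float64(12.030135910700997)]
[ 0.80435102 -0.21029835  0.014     ]
```

drive_tool([
  [[0,0.011,0,0.0016],[0,0.011,0,0.0016],[0,0,0,0],[0,0,0,0],[0,0,0,0],[0,0,0,0],[0,0,0,0],[0,0,0,0]],
], grip=0)

```text
time: 16.3
tool_pos: [0.5241, -0.2734, 0.2344]
ee_rot: [1.683, 1.571, 1.902]
wrist_force: [-0.2, -0.4, -2.5]
width: 0.0361
```

Run:
```python
from h import *
from bench import robot,imaging
w=imaging.snapshot("wrist");s=imaging.snapshot("side");crop(s,200,110,350,230,5,"pics/s10.png");cv2.imwrite("pics/side10.png",s["pixels"][:,:,::-1]);cv2.imwrite("pics/w10.png",w["pixels"][:,:,::-1])
o=robot.get_obs();R=tool(o);print(o["time"],o["tool_pos"],o["wrist_force"],o["width"],np.degrees(np.arctan2(R[1,1],R[0,1]))-90,abs(o["qvel"]).max())
yy=np.degrees(np.arctan2(R[1,1],R[0,1]))-90
from h import edge
e=edge(w,o["tool_pos"],206,246.6,331.8,v0=212,v1=255,yaw=yy);print(e)
yt=np.radians(yy);fw=np.array([np.cos(yt),np.sin(yt),0]);th=np.radians(e["pitch"]);mx=fw*np.cos(th)+[0,0,np.sin(th)];mz=-fw*np.sin(th)+[0,0,np.cos(th)]
E_=o["tool_pos"]+e["rel"][0]*fw+[0,0,e["rel"][2]];con=E_+.07*mx-.043*mz;org=E_+.03*mx-.078*mz
for Y,T,pv in((12.4,12,[.7255,-.228,.27]),(13.7,12,[.7245,-.229,.27]),(12.4,10.5,[.7255,-.228,.27])):
    y,tl=np.radians([Y,T]);ex=np.array([np.cos(y)*np.cos(tl),np.sin(y)*np.cos(tl),np.sin(tl)]);ey=np.array([-np.sin(y),np.cos(y),0]);F=np.stack([ex,ey,np.cross(ex,ey)],1)
    print((con-pv)@F,(org-pv)@F,"ang",np.degrees(np.arccos(mx@ex)))
```

```text
16.4 [ 0.52412928 -0.2733893   0.23440586] [-0.07381938 -0.44641081 -2.25299617] 0.03613853939994686 12.55873625663287 0.0017281788303744334
{'pitch': np.float64(6.735315887077), 'width': np.float64(0.034508851291443855), 'rel': (np.float64(-0.036606839489963135), np.float64(0.00023969791933741984), np.float64(0.033512246056806))}
[-0.17238985 -0.00098392 -0.00074985] [-0.21543246 -0.0010826  -0.03193196] ang 5.267011464560395
[-0.17118729  0.00357311 -0.00100546] [-0.21422312  0.00428255 -0.03218901] ang 5.383670477094389
[-0.17231115 -0.00098392 -0.00526224] [-0.21452276 -0.0010826  -0.03756038] ang 3.767952821765553
```

View pics/side10.png

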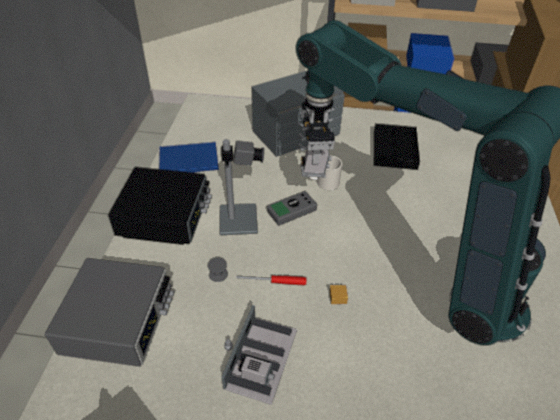

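View pics/s10.png

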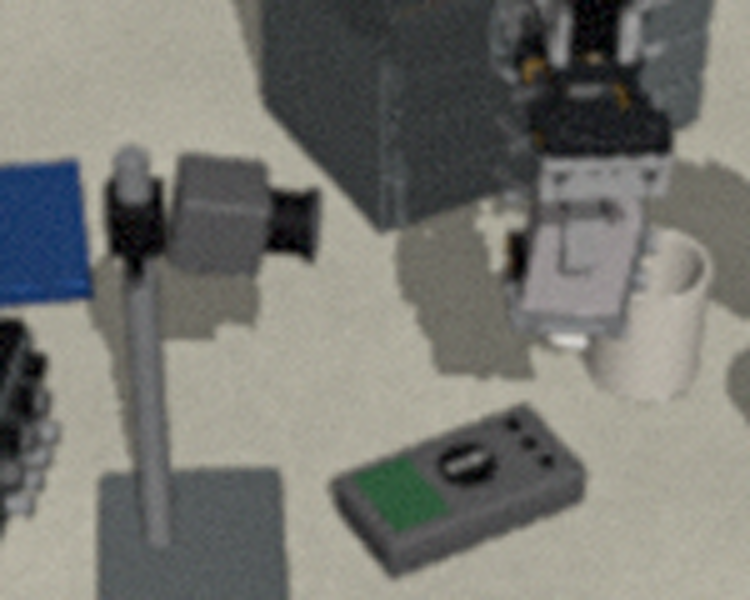

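drive_tool([
  [[0,0,0.008,0],[0,0,0.008,0],[0,0,0,0],[0,0,0,0],[0,0,0,0],[0,0,0,0],[0,0,0,0],[0,0,0,0],[0,0,0,0],[0,0,0,0]],
], grip=0)

```text
time: 17.4
tool_pos: [0.528, -0.2724, 0.2345]
ee_rot: [0.601, 1.571, 0.821]
wrist_force: [-0.9, 0.1, -2.5]
width: 0.0353
```

Run:
```python
from bench import robot
o=robot.get_obs();print(o["time"],o["tool_pos"],o["wrist_force"],o["width"],abs(o["qvel"]).max())
print(robot.close_job())
```

```text
17.4 [ 0.52802657 -0.2724292   0.23447913] [-0.94826362  0.12858164 -2.49090814] 0.03529669114925413 0.0013865717603021438
the job is handed in; nothing more can be done
None
```

I drew the tall module out of its bay and handed the job in at 17.4 s, with the arm still holding the module in front of the camera. `close_job` gives no verdict, so whether it passed is not confirmed.

**Tilt:** The arm can't tilt the tool, so I tilted the module itself:
- Pressing it onto the rack's lips (up to about 25 N) turned it only about 3° and shifted it slightly in the grip.
- I then let it tip over the front edge of the base plate, inside slightly opened fingers, and gripped it again about 7° rear-up.

**Position, in the camera's frame:**

| | Measured | Required |
|---|---|---|
| Distance in front of the glass | about 108–113 mm | 110 ± 20 mm |
| Sideways off the lens axis | within 4 mm | 15 mm |
| Height off the lens axis | within 5–6 mm | 15 mm |
| Off square | about 4–5.5° | 9.7° |

These come from the last measurement (calibrated cameras), plus the final 4 mm move forward; I did not measure again after that move. The arm was at rest, and the wrist carried about 2.5 N, in line with earlier readings with the module in the air.

**Where the checks disagreed:**
- **Camera direction:** the wrist view gave 12.4° and the depth fits 13.7°. I used the wrist value, and both keep the module within limits.
- **Camera tilt:** estimates ran from about 10.5° to 12°; one small, noisy patch gave 8°.
- **Distance:** the side picture put the module about 5 mm further from the lens than the wrist measurement did, so I moved it 4 mm forward.

In the last side picture the low module and the bystanders looked undisturbed, but I judged that by eye and did not measure it. I saw no sign that the camera was touched.

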